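# Refit the tuner lid on the satellite receiver

### The job

The flat steel tuner lid lies jammed in a corner of the parts tray, where no finger fits beside it. Work it away from the tray wall, pick it up, lay it on the raised rim of the receiver and slide it home under the two rear clips and up to the end stop, feeling for the stops rather than forcing them (under 30 N between lid and receiver). Let go, and do not disturb the fan housing, the fuse tube or the two connector adaptors.

Things in the scene. Friction and masses are not known exactly. Their poses are not given: they have to be found in the camera images.
- lid: flat bare-steel lid with dark vent slots, 56 (its x) x 130 (its y) x 6 mm thick, about 0.2 kg, slippery on the tray, both faces flat. Origin: centre of the underside, z up. Goes on either way round. Starts on the tray floor, a long edge 2 to 4 mm from the tray's +x wall and an end 2 to 5 mm from its +y wall, so no finger fits there. Pinch it across the 56 mm.
- tray: fixed dark steel parts tray, outside 160 (its x) x 200 (its y) mm, walls 5 mm thick and 16 mm high over the bench, floor top 5 mm over the bench. Origin: centre of the underside on the bench. The free floor lies on the tray's -x side of the lid.
- receiver: fixed grey satellite receiver, 150 (its x) x 200 (its y) mm, top deck 40 mm over the bench, with a raised rectangular steel rim in the middle (56 in x by 130 in y mm outside, 5 mm wall, open inside), upper edge 52 mm over the bench. Clips on the rim's +x side, an end stop at its +y end. Origin: centre of the underside on the bench.
- clip_left (a point): the clip at the receiver's y = +50 mm (16 mm wide in y): this point is on the inner face of its upright, at the height of the rim's edge, 28 mm in +x from the seat; axes as the receiver's. Its hook reaches 6 mm inward (-x) over the lid; the hook's underside is 9 mm and its top 12 mm above the rim's edge.
- clip_right (a point): the same on the like clip at y = -50 mm. Between the two clips 84 mm are free for a finger.
- end_stop (a point): inner face of the upright end stop, 65 mm in +y from the seat, at the height of the rim's edge; the stop is 20 mm wide (x) and its top is 6 mm above the rim's edge.
- seat (a point): centre of the rim's upper edge, axes as the receiver's. When the lid is home its origin is here, its x and y axes along these (either way round), a long edge against both clip uprights and an end against the end stop.
- fan_housing: square tan plastic fan housing, 80 x 80 x 25 mm; leave alone. Origin: centre of the underside.
- fuse_tube: purple glass tube of fuses with square nickel end caps, lying along its x, 92 x 24 x 24 mm; leave alone. Origin: centre of the underside.
- adaptor_tray: nickel connector adaptor standing in the tray's +x, -y corner, 22 mm wide, 32 mm high; leave alone. Origin: centre of the underside.
- adaptor_bench: the other nickel connector adaptor, standing on the bench, 22 mm wide, 32 mm high; leave alone. Origin: centre of the underside.

How it is judged:
On the way:
1. the lid has been lifted well clear of the tray (its underside at least 60 mm over the bench) (height (world z) of lid above 0.06 m), for 0.1 s.
At the end, for the whole second after the job is handed in: the lid lies flat on the receiver's rim (underside within 2 mm of the rim's edge), under both clips, within 2.5 mm of home along the receiver's x (against the clips) and y (against the end stop), square within 0.04 rad, at rest and let go (x of lid in the frame of seat between -0.0025 and 0.0025 m and y of lid in the frame of seat between -0.0025 and 0.0025 m and z of lid in the frame of seat between -0.002 and 0.002 m and angle between the x axis of lid and the x axis of seat, either way round below 0.04 rad and angle between the z axis of lid and the z axis of seat, either way round below 0.04 rad and linear speed of lid below 0.01 m/s and contact force between each of the arm, the fingers and lid below 0.1 N); the robot touches nothing.
It fails at once if the lid is forced against the receiver (30 N or more between them) (contact force between lid and receiver above 30 N).
It fails at once if the fan housing is moved more than 20 mm (distance of fan_housing from where it was at the start of the episode above 0.02 m).
It fails at once if the fuse tube is moved more than 20 mm (distance of fuse_tube from where it was at the start of the episode above 0.02 m).
It fails at once if the adaptor in the tray is moved more than 20 mm (distance of adaptor_tray from where it was at the start of the episode above 0.02 m).
It fails at once if the adaptor on the bench is moved more than 20 mm (distance of adaptor_bench from where it was at the start of the episode above 0.02 m).
It also fails if it takes over 58 s, if anything falls off the work surface, if the arm or the gripper's body presses on something with over 40 N, if the wrist force passes 120 N, or if a joint passes its speed limit or range.

### The arm

A 6-joint arm with a two-finger parallel gripper is mounted at the origin on the work surface. World frame = base frame: x ahead of the robot, y to its left, z up, the work surface at z = 0. Lengths are in m, angles in rad, forces in N, time in s.
With the tool pointing down it reaches from about 0.25 to 0.775 m from the base axis. Payload 4 kg.
Tool frame: the origin (TCP) lies on the centre line of the jaws, within the pads' length; the fingertips stand robot.tips_ahead ahead of it and the grasp point (between the pads) lies 8 mm behind it (robot.tips_ahead is the distance from the TCP to the fingertips, in m); z points along the fingers, y is the line along which they close (so a half turn about z gives the same grasp; the last joint's range is limited). The gripper opens to 94 mm and grips with 3 to 60 N. Pads are 16 mm wide; open, the fingers measure 119 mm over their backs; the gripper's body (75 mm by 177 mm) begins 78 mm behind the grasp point.
Start: joints at [-1.359, 0.087, 1.371, -0, 1.684, -0.103], TCP at [0.17, -0.523, 0.217] pointing down, gripper open.
Joint ranges: [-3.1, 3.1], [-0.76, 2.03], [0.27, 2.55], [-1.08, 4.22], [0.17, 2.65], [-2.57, 2.57]. Speed limits (rad/s): [2.79, 2.79, 3.14, 3.14, 3.14, 3.14].

### API

Orientations are given as [roll, pitch, yaw] about the fixed x, y, z axes, in that order (R = Rz(yaw) Ry(pitch) Rx(roll)).
In Python, from bench import robot, snapshot, close_job, spotter gives the robot as it stands. The module is installed in compiled form; this text tells all that it offers.
- The arm moves only by the tool servo_tool, never from a script. Its argument "commands" is one flat list of numbers, 7 for each row, row after row: the shift along the tool's x, y, z in m, then the turn, a rotation vector about the tool's x, y, z in degrees, then the finger opening in m, from 0 to 0.094. In form: [x, y, z, ax, ay, az, grip, x, y, z, ax, ay, az, grip, ...]. A call has 1 to 10 rows; each row is the pose to reach, as a shift and turn from the pose commanded when the call began, along the tool's axes at that moment; what a row does not reach only later rows make up. A row lasts 1/8 s, in which the tool goes at most 62.5 mm and 10.7 degrees, less where a joint would pass 70% of its speed; a pose out of reach is approached as far as the arm can. A call with a gripper value outside its range is refused whole. The fingers move at their own pace and stop on an object; the grip force is fixed at half the most. Time passes only in rows, so rows that repeat a pose let the fingers close. It gives the time, the measured TCP pose, the force, the opening and the grip force at its end, in the units of the state.
- robot.get_obs(): the state, without advancing time (a new reading comes with each control period).
- snapshot(name): name is "scene" or "top" or "wrist"; returns a dict with "img" (384x512x3 uint8, blue, green, red), "camera_matrix" (3x3 intrinsics, pixels), "k1" (the pictures are not rectified: a ray, as slopes to the right and down, at radius r is drawn at 1 + k1 r^2 times it, then the intrinsics apply), "extrinsics" (4x4, takes a point from camera to world coordinates); the wrist camera has in their place "hand_eye" (4x4, takes a point from camera to tool coordinates, whose origin is the TCP and whose axes are the flange's). Camera axes: x right, y down, z forward; pixel columns grow to the right and rows downward; lengths in m; the calibration is good to about 2 mm. A picture is of the moment at which its call begins: read the wrist's pose just before it. There is no depth.
- close_job(): hands the job in; it is judged then, once.
Trained networks look in a picture, given as the dict that the camera call returned (one of the last four; its "shot" number tells which), for a name from the list of things; names that differ only in an ending like _2 or _b are one class to them, and where a whole thing is asked for, a point or a joint stands for the part that bears it (a point fixed in the world has none). Each returns a list of dicts, best first, with "conf" (0 to 1); they miss things now and then, are a little off and sometimes report something else, mostly with a low value. They report only what shows in the picture. A call takes as long as a camera call.
- spotter.trace(name, picture): "region" (384x512 bool, what is visible of it) and "box" ([left, top, width, height] in pixels, round what is visible of it).
The state is a dict: "time": time; "joint_positions": joint angles; "qvel": joint speeds; "joint_torque": joint torques, N m; "tool_pos": TCP position; "ee_rot": TCP orientation; "wrist_force": force on the tool from outside, world axes, zero at the start; "wrist_torque": the same for the moment, N m; "width": finger opening in m; "finger_force": force on a finger pad.
Only numpy, scipy, OpenCV 4.12 (cv2) and the standard library are available. Lean on these libraries where they do the work, as an engineer would, in place of code of your own. Each camera call takes 0.05 s, during which the arm holds its last target. There are 200 camera calls.

## Working session

There is one attempt and no reset: what is moved stays moved. The work goes in short steps, Python scripts to look and compute and a tool call to move; the robot and the scene stay as the last step left them, time stands still between calls to the robot, and variables do not carry over. Pictures are saved under pics/ and viewed, at most 10 in all, crops included, and the job is handed in when it is done.

Besides the shell and the picture viewer there is one more tool, called as a command line: name --argument value ..., lists and objects as JSON in quotes. servo_tool: Moves the arm, as the interface text tells. Its arguments: {"type":"object","properties":{"commands":{"type":"array","items":{"type":"number"}}},"required":["commands"]}

```bash
mkdir -p pics; cat > h.py <<'E'
import numpy as np, cv2
from bench import robot, snapshot, close_job, spotter
from scipy.spatial.transform import Rotation as R
def und(s,uv):
    K=s["camera_matrix"];uv=np.atleast_2d(np.array(uv,float))
    p=np.c_[(uv[:,0]-K[0,2])/K[0,0],(uv[:,1]-K[1,2])/K[1,1]]
    q=p.copy()
    for _ in range(20): q=p/(1+s["k1"]*(q**2).sum(1,keepdims=True))
    return q
def pose(s,o=None):
    if "extrinsics" in s: return np.array(s["extrinsics"])
    T=np.eye(4);T[:3,:3]=R.from_euler('xyz',o["ee_rot"]).as_matrix();T[:3,3]=o["tool_pos"]
    return T@np.array(s["hand_eye"])
def toworld(s,uv,z,T):
    q=und(s,uv);d=np.c_[q,np.ones(len(q))]@T[:3,:3].T
    return T[:3,3]+d*((z-T[2,3])/d[:,2])[:,None]
def proj(s,P,T):
    P=np.atleast_2d(P);c=(P-T[:3,3])@T[:3,:3];q=c[:,:2]/c[:,2:]
    q=q*(1+s["k1"]*(q**2).sum(1,keepdims=True));K=s["camera_matrix"]
    return np.c_[q[:,0]*K[0,0]+K[0,2],q[:,1]*K[1,1]+K[1,2]]
E
cat > a.py <<'E'
from h import *
o=robot.get_obs();print({k:np.round(v,3) for k,v in o.items()},robot.tips_ahead)
s=snapshot("top");T=pose(s)
print(T.round(3))
im=s["img"].copy();cv2.imwrite("pics/top0.png",im)
Z=dict(lid=.011,tray=.016,receiver=.04,fan_housing=.025,fuse_tube=.024,adaptor_tray=.037,adaptor_bench=.032,clip_left=.062,end_stop=.058)
for n,z in Z.items():
    for d in spotter.trace(n,s)[:2]:
        c=cv2.findContours(d["region"].astype(np.uint8),0,2)[0]
        c=max(c,key=cv2.contourArea).reshape(-1,2)
        w=toworld(s,c,z,T)[:,:2]*1000
        r=cv2.minAreaRect(w.astype(np.float32))
        print(n,round(d["conf"],2),d["box"],np.round(r[0],1),np.round(r[1],1),round(r[2],1))
E
python3 a.py
```

```text
{'time': np.float64(0.0), 'joint_positions': array([-1.359,  0.088,  1.372, -0.   ,  1.684, -0.103]), 'qvel': array([-0.   ,  0.   ,  0.002, -0.002,  0.   , -0.   ]), 'joint_torque': array([-0.0000e+00, -3.4018e+01, -3.0242e+01,  7.2000e-02,  3.3000e-02,
       -0.0000e+00]), 'tool_pos': array([ 0.17 , -0.522,  0.215]), 'ee_rot': array([-3.139, -0.   ,  0.315]), 'wrist_force': array([ 0.181, -0.645,  1.104]), 'wrist_torque': array([-0.051,  0.015,  0.047]), 'finger_force': np.float64(0.0), 'width': np.float64(0.094)} 0.011
[[-0.009 -0.994  0.11   0.518]
 [-1.     0.008 -0.004  0.02 ]
 [ 0.003 -0.11  -0.994  0.949]
 [ 0.     0.     0.     1.   ]]
lid 0.69 [127.3, 178.7, 85.3, 63.2] [573.8 246.6] [210.5 162.9] 87.8
lid 0.6 [316.4, 184.1, 48.6, 24.8] [ 601.2 -206.3] [133.   58.7] 84.5
tray 0.73 [313.7, 179.0, 78.1, 70.3] [ 554.1 -228.8] [203.8 162.2] 85.0
receiver 0.63 [133.5, 175.2, 77.2, 62.4] [572.4 239.6] [204.  158.9] 87.6
fan_housing 0.8 [242.7, 116.1, 39.3, 37.6] [769.8   7. ] [84.1 81.6] 16.8
fan_housing 0.62 [133.0, 175.1, 79.1, 63.1] [573.8 242.6] [208.8 162.2] 87.8
fuse_tube 0.77 [258.9, 235.4, 7.9, 38.3] [455.8   5.5] [22.1 89.7] 85.1
adaptor_bench 0.4 [259.2, 183.5, 7.5, 10.0] [622.2   3.4] [15.4 15.5] 89.5
clip_left 0.92 [126.8, 175.9, 84.8, 67.4] [572.4 235. ] [202.1 158.9] 88.6
end_stop 0.68 [126.9, 177.6, 87.2, 63.2] [572.7 235.6] [201.  158.2] 87.7
```

View pics/top0.png

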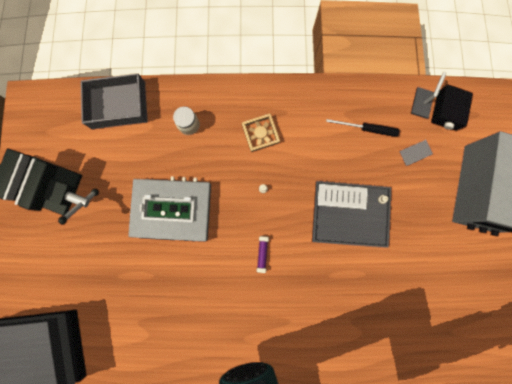

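servo_tool --commands '[0.481,-0.152,-0.085,0,0,-67,0,0.481,-0.152,-0.085,0,0,-67,0,0.481,-0.152,-0.085,0,0,-67,0,0.481,-0.152,-0.085,0,0,-67,0,0.481,-0.152,-0.085,0,0,-67,0,0.481,-0.152,-0.085,0,0,-67,0,0.481,-0.152,-0.085,0,0,-67,0,0.481,-0.152,-0.085,0,0,-67,0,0.481,-0.152,-0.085,0,0,-67,0,0.481,-0.152,-0.085,0,0,-67,0]'

```text
time: 1.75
tool_pos: [0.5808, -0.2293, 0.3011]
ee_rot: [-3.141, 0.0, 1.485]
wrist_force: [-0.7, -0.3, -0.4]
width: 0.0007
finger_force: 0.0
```

```bash
cat > w.py <<'E'
from h import *
import sys
name=sys.argv[1]
Z=dict(a.split('=') for a in sys.argv[2:])
o=robot.get_obs();s=snapshot("wrist");T=pose(s,o)
print(np.round(o["tool_pos"],4),np.round(o["ee_rot"],4),T.round(3)[:3,3])
np.savez(name+".npz",T=T,K=s["camera_matrix"],k1=s["k1"])
cv2.imwrite("pics/%s.png"%name,s["img"])
for n,z in Z.items():
    for d in spotter.trace(n,s)[:2]:
        c=cv2.findContours(d["region"].astype(np.uint8),0,2)[0]
        c=max(c,key=cv2.contourArea).reshape(-1,2)
        w=toworld(s,c,float(z),T)[:,:2]*1000
        r=cv2.minAreaRect(w.astype(np.float32))
        print(n,round(d["conf"],2),d["box"],np.round(r[0],1),np.round(r[1],1),round(r[2],1))
E
python3 w.py w1 lid=.011 tray=.016 adaptor_tray=.037
```

```text
[ 0.5808 -0.2293  0.3011] [-3.1407e+00  4.0000e-04  1.4853e+00] [ 0.586 -0.151  0.468]
lid 0.81 [245.9, 104.0, 42.8, 85.9] [ 600.4 -210.2] [129.4  56.4] 85.2
tray 0.69 [184.3, 102.2, 110.0, 124.8] [ 553.1 -232.4] [201.8 162. ] 85.0
adaptor_tray 0.5 [259.8, 205.6, 15.2, 15.2] [ 590.8 -307.1] [24.9 18.8] 85.4
```

View pics/w1.png

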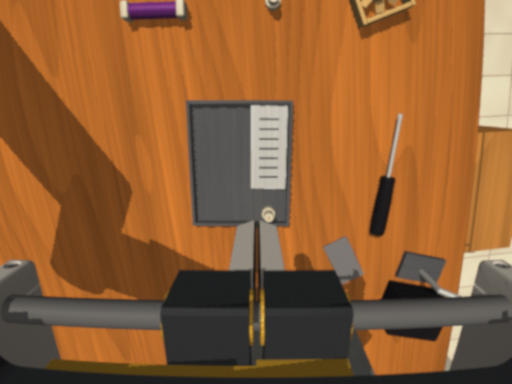

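servo_tool --commands '[0.021,0.018,0.06,0,0,0,0,0.021,0.018,0.12,0,0,0,0,0.021,0.018,0.18,0,0,0,0,0.021,0.018,0.23,0,0,0,0,0.021,0.018,0.26,0,0,0,0,0.021,0.018,0.271,0,0,0,0,0.021,0.018,0.275,0,0,0,0,0.021,0.018,0.275,0,0,0,0]'

```text
time: 2.95
tool_pos: [0.6012, -0.2109, 0.0283]
ee_rot: [3.139, 0.001, 1.484]
wrist_force: [-0.0, 0.2, 0.5]
width: 0.0007
finger_force: 0.0
```

servo_tool --commands '[0,0,0.001,0,0,0,0,0,0,0.002,0,0,0,0,0,0,0.003,0,0,0,0,0,0,0.003,0,0,0,0]'

```text
time: 3.45
tool_pos: [0.6003, -0.2101, 0.0234]
ee_rot: [-3.141, 0.0, 1.484]
wrist_force: [-0.5, 0.1, -0.7]
width: 0.0005
finger_force: 0.0
```

servo_tool --commands '[0,0,0.001,0,0,0,0,0,0,0.002,0,0,0,0,0,0,0.002,0,0,0,0]'

```text
time: 3.82
tool_pos: [0.6004, -0.2102, 0.0223]
ee_rot: [3.141, 0.0, 1.484]
wrist_force: [-2.5, 0.7, 4.7]
width: 0.0006
finger_force: 2.4
```

servo_tool --commands '[0,0,0.001,0,0,0,0,0,0,0.002,0,0,0,0,0,0,0.002,0,0,0,0]'

```text
time: 4.2
tool_pos: [0.6007, -0.2103, 0.0222]
ee_rot: [3.14, 0.001, 1.484]
wrist_force: [-3.2, 1.7, 11.1]
width: 0.0004
finger_force: 5.7
```

servo_tool --commands '[0,-0.004,0.001,0,0,0,0,0,-0.008,0.001,0,0,0,0,-0.001,-0.012,0.001,0,0,0,0,-0.002,-0.016,0.001,0,0,0,0,-0.003,-0.02,0.001,0,0,0,0,-0.004,-0.024,0.001,0,0,0,0,-0.005,-0.028,0.001,0,0,0,0,-0.006,-0.032,0.001,0,0,0,0,-0.006,-0.036,0.001,0,0,0,0,-0.006,-0.036,0.001,0,0,0,0]'

```text
time: 5.45
tool_pos: [0.5678, -0.2144, 0.0223]
ee_rot: [3.131, 0.003, 1.484]
wrist_force: [2.1, 0.5, 8.2]
width: 0.0007
finger_force: 4.4
```

servo_tool --commands '[0,0,-0.01,0,0,0,0,0,0,-0.05,0,0,0,0.094,0,0,-0.1,0,0,0,0.094,0,0,-0.15,0,0,0,0.094,0,0,-0.2,0,0,0,0.094,0,0,-0.2,0,0,0,0.094,0,0,-0.2,0,0,0,0.094]'

```text
time: 6.32
tool_pos: [0.5634, -0.2129, 0.2173]
ee_rot: [-3.14, -0.001, 1.484]
wrist_force: [0.5, -0.4, -0.2]
width: 0.057
finger_force: 0.0
```

```bash
python3 w.py w2 lid=.011 tray=.016 adaptor_tray=.037
```

```text
[ 0.5634 -0.2129  0.2173] [-3.1397e+00 -5.0000e-04  1.4841e+00] [ 0.569 -0.134  0.385]
lid 0.6 [235.5, 121.3, 51.8, 100.6] [ 567.3 -212.4] [128.8  55.7] 84.7
lid 0.53 [185.2, 108.2, 130.3, 149.7] [ 552.4 -233.5] [202.2 162.7] 85.1
tray 0.96 [187.8, 109.8, 129.6, 149.0] [ 552.2 -232.1] [201.7 160.7] 84.6
adaptor_tray 0.76 [276.6, 233.6, 17.7, 21.4] [ 589.2 -304.5] [30.1 19.5] 86.1
```

View pics/w2.png

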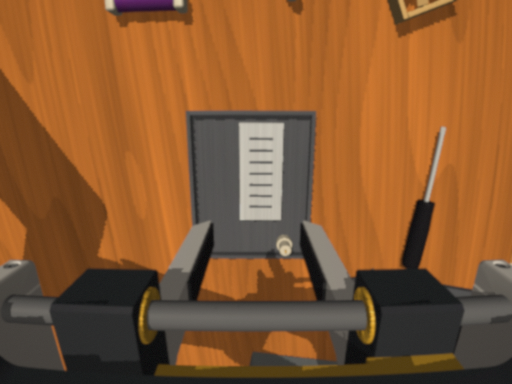

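servo_tool --commands '[0.001,0.004,0.05,0,0,0,0.078,0.001,0.004,0.1,0,0,0,0.078,0.001,0.004,0.14,0,0,0,0.078,0.001,0.004,0.16,0,0,0,0.078,0.001,0.004,0.175,0,0,0,0.078,0.001,0.004,0.185,0,0,0,0.078,0.001,0.004,0.192,0,0,0,0.078,0.001,0.004,0.197,0,0,0,0.078,0.001,0.004,0.199,0,0,0,0.078,0.001,0.004,0.199,0,0,0,0.078]'

```text
time: 7.78
tool_pos: [0.5682, -0.2125, 0.0198]
ee_rot: [3.141, 0.0, 1.484]
wrist_force: [-0.2, -0.5, -0.7]
width: 0.0777
finger_force: 0.0
```

servo_tool --commands '[0,0,0.001,0,0,0,0.078,0,0,0.001,0,0,0,0.078]'

```text
time: 8.02
tool_pos: [0.5681, -0.2124, 0.0187]
ee_rot: [3.141, 0.0, 1.484]
wrist_force: [-0.3, 0.7, -0.2]
width: 0.0778
finger_force: 0.0
```

servo_tool --commands '[0,0,0.0012,0,0,0,0.078,0,0,0.0012,0,0,0,0.05,0,0,0.0012,0,0,0,0.05,0,0,0.0012,0,0,0,0.05,0,0,0.0012,0,0,0,0.05,0,0,0.0012,0,0,0,0.05]'

```text
time: 8.78
tool_pos: [0.5681, -0.2124, 0.0173]
ee_rot: [3.141, 0.0, 1.484]
wrist_force: [0.8, 0.3, 0.4]
width: 0.0551
finger_force: 30.0
```

servo_tool --commands '[0,0,-0.02,0,0,0,0.05,0,0,-0.06,0,0,0,0.05,0,0,-0.11,0,0,0,0.05,0.03,0,-0.16,0,0,0,0.05,0.08,-0.005,-0.2,0,0,0,0.05,0.13,-0.01,-0.24,0,0,0,0.05,0.18,-0.015,-0.28,0,0,-1,0.05,0.23,-0.018,-0.31,0,0,-2,0.05,0.26,-0.018,-0.31,0,0,-2.5,0.05,0.26,-0.018,-0.31,0,0,-2.5,0.05]'

```text
time: 10.02
tool_pos: [0.5722, 0.0505, 0.3288]
ee_rot: [3.14, -0.0, 1.532]
wrist_force: [1.2, 0.1, -2.7]
width: 0.0551
finger_force: 30.0
```

servo_tool --commands '[0,0,0,0,0,0,0.05,0,0,0,0,0,0,0.05]'

```text
time: 10.28
tool_pos: [0.5724, 0.047, 0.3269]
ee_rot: [-3.141, 0.0, 1.526]
wrist_force: [0.0, -0.4, -2.1]
width: 0.0553
finger_force: 30.0
```

```bash
python3 w.py w3 receiver=.04 clip_left=.064 end_stop=.058 lid=0.3; python3 -c "
import cv2
i=cv2.imread('pics/w3.png');cv2.imwrite('pics/w3c.png',cv2.resize(i[:270,120:420],None,fx=2.2,fy=2.2,interpolation=2))"
```

```text
[0.5724 0.047  0.3269] [-3.1405e+00  5.0000e-04  1.5260e+00] [0.575 0.126 0.494]
receiver 0.59 [194.5, 0.0, 114.2, 101.8] [570.1 208.4] [140.2 160. ] 87.2
clip_left 0.73 [196.8, 0.0, 111.4, 104.3] [569.8 204.8] [132.6 152.3] 86.7
end_stop 0.68 [192.9, 0.0, 114.1, 101.2] [569.9 205.2] [134.6 154.5] 87.2
lid 0.91 [207.7, 132.8, 97.7, 169.1] [571.1  47.5] [125.6  62.3] 87.3
```

View pics/w3c.png

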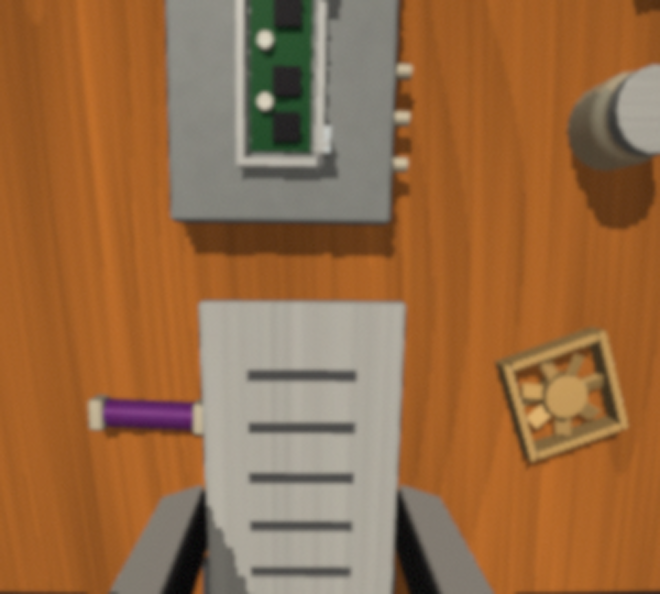

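servo_tool --commands '[0.03,0,-0.02,0,0,0,0.05,0.06,0,-0.02,0,0,0,0.05,0.06,0,-0.02,0,0,0,0.05,0.06,0,-0.02,0,0,0,0.05,0.06,0,-0.02,0,0,0,0.05]'

```text
time: 11.15
tool_pos: [0.5752, 0.1072, 0.347]
ee_rot: [-3.141, 0.001, 1.527]
wrist_force: [-0.3, -0.3, -3.2]
width: 0.0552
finger_force: 30.0
```

```bash
python3 w.py w4 receiver=.04 lid=0.34; python3 -c "
import cv2
i=cv2.imread('pics/w4.png');cv2.imwrite('pics/w4c.png',cv2.resize(i[:150,170:330],None,fx=4,fy=4,interpolation=2))"
```

```text
[0.5752 0.1072 0.347 ] [-3.1411e+00  5.0000e-04  1.5265e+00] [0.577 0.186 0.514]
receiver 0.78 [197.5, 2.3, 106.0, 137.8] [570.7 241.4] [196.3 157.7] 87.1
lid 0.57 [203.8, 133.6, 103.4, 168.3] [574.2 115.4] [112.3  56.4] 87.2
```

View pics/w4c.png

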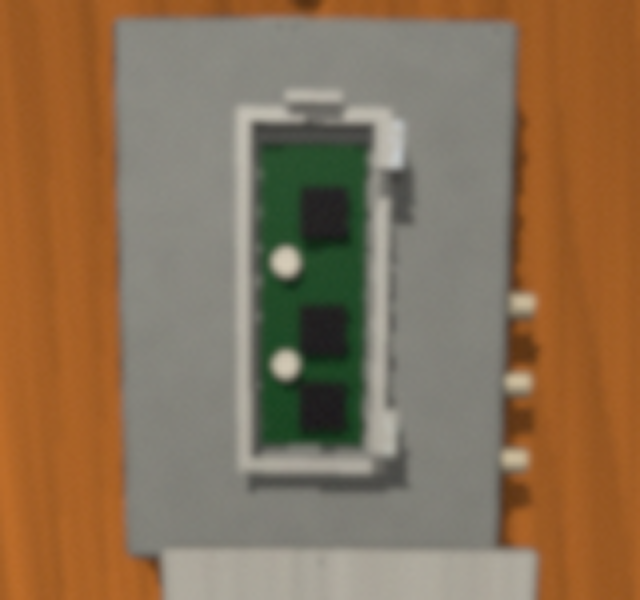

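```bash
cat > m.py <<'E'
from h import *
d=np.load("w4.npz");s=dict(camera_matrix=d["K"],k1=float(d["k1"]));T=d["T"]
cr=lambda L:np.array(L,float)/4+[170,0]-.375
W=toworld(s,cr([[237,107],[238,473],[376,473],[390,108]]),.052,T)[:,:2]*1000;print(W.round(1))
a=W[0]-W[1];print("yaw",np.degrees(np.arctan2(-a[0],a[1])),np.linalg.norm(a),np.linalg.norm(W[1]-W[2]),W.mean(0))
W=toworld(s,cr([[117,20],[130,550],[500,550],[515,22]]),.04,T)[:,:2]*1000;print(W.round(1))
for i,j in((0,1),(3,2)):
  a=W[i]-W[j];print("yaw",np.degrees(np.arctan2(-a[0],a[1])))
print(W.mean(0))
E
python3 m.py
```

```text
[[542.9 306.8]
 [535.  176.9]
 [587.9 174.5]
 [598.  303.9]]
yaw -3.4793321594801254 130.1639513187589 52.95393115511054 [565.95257103 240.50351445]
[[499.8 342.6]
 [488.6 148.7]
 [636.6 142. ]
 [645.5 335. ]]
yaw -3.297254522987604
yaw -2.644212818511225
[567.61031656 242.07919602]
```

servo_tool --commands '[0.05,-0.01,0.05,0,0,0.4,0.05,0.1,-0.02,0.1,0,0,0.4,0.05,0.125,-0.024,0.15,0,0,0.4,0.05,0.125,-0.024,0.19,0,0,0.4,0.05,0.125,-0.024,0.23,0,0,0.4,0.05,0.125,-0.024,0.252,0,0,0.4,0.05,0.125,-0.024,0.257,0,0,0.4,0.05,0.125,-0.024,0.257,0,0,0.4,0.05,0.125,-0.024,0.257,0,0,0.4,0.05]'

```text
time: 12.42
tool_pos: [0.5578, 0.2342, 0.0923]
ee_rot: [3.138, -0.001, 1.521]
wrist_force: [-0.1, -0.6, -2.6]
width: 0.0557
finger_force: 30.0
```

```bash
python3 w.py w5 lid=.084; python3 - <<'E'
from h import *
for n in("top","scene"):
    s=snapshot(n);T=pose(s);p=proj(s,[[.568,.241,.055]],T)[0].astype(int);print(n,p)
    x,y=p;c=s["img"][max(0,y-55):y+55,max(0,x-75):x+75];cv2.imwrite("pics/%s5.png"%n,c)
    np.save(n+"5.npy",[max(0,x-75),max(0,y-55)])
a=cv2.imread("pics/w5.png")[:230,130:430]
b=[cv2.resize(cv2.imread("pics/%s5.png"%n),(390,286),interpolation=2) for n in("top","scene")]
cv2.imwrite("pics/m5.png",np.vstack([np.hstack(b),cv2.resize(a,(780,300))]))
E
```

```text
[0.5578 0.2342 0.0923] [ 3.1383e+00 -1.1000e-03  1.5205e+00] [0.56  0.313 0.26 ]
lid 0.9 [207.2, 134.1, 99.7, 166.0] [556.8 242.3] [113.6  57.3] 87.0
lid 0.25 [167.4, 69.1, 206.1, 231.5] [568.9 268.3] [133.1 124.8] 86.6
top [167 209]
scene [291 139]
```

View pics/m5.png

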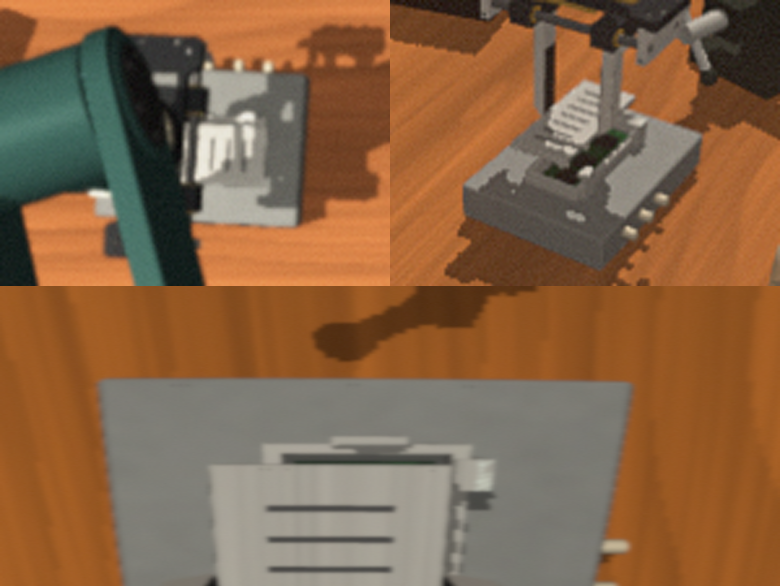

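```bash
python3 - <<'E'
from h import *
d=np.load("w5.npz");s=dict(camera_matrix=d["K"],k1=float(d["k1"]));T=d["T"]
f=lambda L,z:(toworld(s,[[u/2.6+129.6,(v-286)/1.3043-.1] for u,v in L],z,T)[:,:2]*1000)
a=np.radians(-3);Rm=np.array([[np.cos(a),np.sin(a)],[-np.sin(a),np.cos(a)]]).T
Rm=np.array([[np.cos(a),-np.sin(a)],[np.sin(a),np.cos(a)]])
tcp=np.array([557.8,234.2])
for n,L,z in(("rim",[(262,445),(470,445)],.052),("stop base/top",[(331,448),(410,448)],.058),("hook inner",[(457,462),(457,488)],.064),("lid",[(210,465),(450,465)],.086)):
    w=f(L,z);print(n,w.round(1),"rec frame rel tcp",((w-tcp)@Rm).round(1))
E
```

```text
rim [[542.3 306.4]
 [597.6 303.7]] rec frame rel tcp [[-19.3  71.3]
 [ 36.1  71.5]]
stop base/top [[560.5 304.1]
 [580.9 303.1]] rec frame rel tcp [[-1.  70. ]
 [19.5 70.1]]
hook inner [[592.1 295.9]
 [591.9 282.7]] rec frame rel tcp [[31.  63.4]
 [31.5 50.2]]
lid [[532.8 299.3]
 [586.8 296.6]] rec frame rel tcp [[-28.4  63.7]
 [ 25.7  63.8]]
```

servo_tool --commands '[0,-0.002,0.008,0,0,0,0.05,0,-0.002,0.016,0,0,0,0.05,0,-0.002,0.021,0,0,0,0.05,0,-0.002,0.023,0,0,0,0.05,0,-0.002,0.023,0,0,0,0.05,0,-0.002,0.023,0,0,0,0.05]'

```text
time: 13.38
tool_pos: [0.5548, 0.2342, 0.0676]
ee_rot: [3.141, -0.0, 1.521]
wrist_force: [0.5, -0.3, -3.4]
width: 0.0553
finger_force: 30.0
```

servo_tool --commands '[0,0,0.001,0,0,0,0.05,0,0,0.002,0,0,0,0.05,0,0,0.002,0,0,0,0.05,0,0,0.002,0,0,0,0.05]'

```text
time: 13.88
tool_pos: [0.5546, 0.2341, 0.0652]
ee_rot: [3.142, 0.0, 1.521]
wrist_force: [0.3, 0.1, -2.2]
width: 0.0556
finger_force: 30.0
```

servo_tool --commands '[0,0,0.001,0,0,0,0.05,0,0,0.001,0,0,0,0.05]'

```text
time: 14.12
tool_pos: [0.5546, 0.2342, 0.0643]
ee_rot: [3.141, 0.0, 1.521]
wrist_force: [0.5, -0.1, -2.2]
width: 0.0554
finger_force: 30.0
```

servo_tool --commands '[0,0,0.001,0,0,0,0.05,0,0,0.001,0,0,0,0.05,0,0,0.001,0,0,0,0.05]'

```text
time: 14.5
tool_pos: [0.5548, 0.2342, 0.0643]
ee_rot: [3.141, -0.0, 1.521]
wrist_force: [-2.5, -1.1, 4.9]
width: 0.0557
finger_force: 30.0
```

servo_tool --commands '[0,0.0015,-0.001,0,0,0,0.05,0,0.003,-0.001,0,0,0,0.05,0,0.0045,-0.001,0,0,0,0.05,0,0.006,-0.001,0,0,0,0.05,0,0.0075,-0.001,0,0,0,0.05,0,0.0085,-0.001,0,0,0,0.05,0,0.0085,-0.001,0,0,0,0.05]'

```text
time: 15.38
tool_pos: [0.5633, 0.2337, 0.0643]
ee_rot: [3.141, 0.0, 1.521]
wrist_force: [-1.4, -0.8, 2.7]
width: 0.0556
finger_force: 30.0
```

servo_tool --commands '[0,0.001,0,0,0,0,0.05,0,0.001,0,0,0,0,0.05]'

```text
time: 15.62
tool_pos: [0.5642, 0.2336, 0.0643]
ee_rot: [3.141, 0.0, 1.521]
wrist_force: [-1.2, 0.5, 3.2]
width: 0.0554
finger_force: 30.0
```

servo_tool --commands '[0,0.001,0,0,0,0,0.05,0,0.002,0,0,0,0,0.05,0,0.002,0,0,0,0,0.05]'

```text
time: 16.0
tool_pos: [0.5662, 0.2336, 0.0643]
ee_rot: [3.141, 0.0, 1.521]
wrist_force: [-1.7, -0.9, 2.7]
width: 0.0553
finger_force: 30.0
```

servo_tool --commands '[0,0.001,0,0,0,0,0.05,0,0.001,0,0,0,0,0.05]'

```text
time: 16.25
tool_pos: [0.5672, 0.2335, 0.0643]
ee_rot: [3.141, 0.0, 1.521]
wrist_force: [-1.7, 0.2, 3.4]
width: 0.0552
finger_force: 30.0
```

servo_tool --commands '[0,0.001,0,0,0,0,0.05,0,0.001,0,0,0,0,0.05]'

```text
time: 16.5
tool_pos: [0.5674, 0.2336, 0.0643]
ee_rot: [-3.14, 0.0, 1.521]
wrist_force: [-4.8, -0.2, 4.2]
width: 0.0553
finger_force: 30.0
```

servo_tool --commands '[0,0.001,0,0,0,0,0.05,0,0.001,0,0,0,0,0.05]'

```text
time: 16.75
tool_pos: [0.5675, 0.2336, 0.0643]
ee_rot: [-3.138, 0.0, 1.521]
wrist_force: [-7.4, 0.6, 6.1]
width: 0.0551
finger_force: 30.0
```

servo_tool --commands '[0.001,-0.001,0,0,0,0,0.05,0.002,-0.001,0,0,0,0,0.05,0.003,-0.001,0,0,0,0,0.05,0.004,-0.001,0,0,0,0,0.05,0.004,-0.001,0,0,0,0,0.05]'

```text
time: 17.38
tool_pos: [0.5676, 0.2357, 0.0642]
ee_rot: [-3.14, 0.004, 1.52]
wrist_force: [-4.4, -3.6, 5.9]
width: 0.055
finger_force: 30.0
```

servo_tool --commands '[0.001,0,0,0,0,0,0.05,0.001,0,0,0,0,0,0.05]'

```text
time: 17.62
tool_pos: [0.5677, 0.2366, 0.0643]
ee_rot: [-3.14, 0.004, 1.52]
wrist_force: [-5.5, -4.1, 5.7]
width: 0.0555
finger_force: 30.0
```

servo_tool --commands '[0.001,0,0,0,0,0,0.05,0.001,0,0,0,0,0,0.05]'

```text
time: 17.88
tool_pos: [0.5677, 0.2376, 0.0643]
ee_rot: [-3.14, 0.004, 1.52]
wrist_force: [-6.1, -4.1, 5.6]
width: 0.0557
finger_force: 30.0
```

servo_tool --commands '[0.001,0,0,0,0,0,0.05,0.002,0,0,0,0,0,0.05,0.002,0,0,0,0,0,0.05]'

```text
time: 18.25
tool_pos: [0.5678, 0.2397, 0.0643]
ee_rot: [-3.14, 0.004, 1.52]
wrist_force: [-5.0, -3.7, 5.1]
width: 0.0553
finger_force: 30.0
```

servo_tool --commands '[0.001,0,0,0,0,0,0.05,0.001,0,0,0,0,0,0.05]'

```text
time: 18.5
tool_pos: [0.5679, 0.2406, 0.0642]
ee_rot: [-3.14, 0.004, 1.52]
wrist_force: [-5.2, -4.2, 5.4]
width: 0.0552
finger_force: 30.0
```

servo_tool --commands '[0.001,0,0,0,0,0,0.05,0.001,0,0,0,0,0,0.05]'

```text
time: 18.75
tool_pos: [0.5679, 0.2417, 0.0643]
ee_rot: [-3.14, 0.004, 1.52]
wrist_force: [-4.5, -4.3, 5.9]
width: 0.0555
finger_force: 30.0
```

servo_tool --commands '[0.001,0,0,0,0,0,0.05,0.001,0,0,0,0,0,0.05]'

```text
time: 19.0
tool_pos: [0.568, 0.2421, 0.0642]
ee_rot: [-3.14, 0.005, 1.52]
wrist_force: [-5.1, -4.9, 6.5]
width: 0.0555
finger_force: 30.0
```

servo_tool --commands '[0.001,0,0,0,0,0,0.05,0.001,0,0,0,0,0,0.05]'

```text
time: 19.25
tool_pos: [0.568, 0.2421, 0.0642]
ee_rot: [-3.14, 0.007, 1.52]
wrist_force: [-5.2, -7.5, 7.3]
width: 0.0554
finger_force: 30.0
```

servo_tool --commands '[-0.002,-0.0015,-0.0005,0,0,0,0.05,-0.002,-0.0015,-0.0005,0,0,0,0.05,-0.002,-0.0015,-0.001,0,0,0,0.062,-0.002,-0.0015,-0.001,0,0,0,0.075,-0.002,-0.0015,-0.001,0,0,0,0.08,-0.002,-0.0015,-0.001,0,0,0,0.08,-0.002,-0.0015,-0.001,0,0,0,0.08]'

```text
time: 20.12
tool_pos: [0.567, 0.2437, 0.0652]
ee_rot: [3.142, -0.0, 1.521]
wrist_force: [0.0, 0.3, 0.2]
width: 0.0799
finger_force: 0.0
```

servo_tool --commands '[0,0,-0.02,0,0,0,0.08,0,0,-0.06,0,0,0,0.08,-0.02,0,-0.1,0,0,0,0.08,-0.05,0,-0.12,0,0,0,0.08,-0.08,0,-0.14,0,0,0,0.08,-0.1,0,-0.14,0,0,0,0.08,-0.1,0,-0.14,0,0,0,0.08,-0.1,0,-0.14,0,0,0,0.08]'

```text
time: 21.12
tool_pos: [0.5615, 0.1443, 0.2041]
ee_rot: [-3.14, -0.0, 1.521]
wrist_force: [0.2, 0.8, 0.6]
width: 0.0802
finger_force: 0.0
```

```bash
python3 w.py w6 lid=.058 receiver=.04; python3 - <<'E'
from h import *
d=np.load("w6.npz");s=dict(camera_matrix=d["K"],k1=float(d["k1"]));T=d["T"]
p=proj(s,[[.568,.242,.058]],T)[0].astype(int);print(p)
i=cv2.imread("pics/w6.png");x,y=max(0,p[0]-80),max(0,p[1]-75)
print(x,y);cv2.imwrite("pics/w6c.png",cv2.resize(i[y:y+150,x:x+160],None,fx=4,fy=4,interpolation=2))
E
```

```text
[0.5615 0.1443 0.2041] [-3.1395e+00 -2.0000e-04  1.5212e+00] [0.565 0.223 0.371]
lid 0.91 [229.0, 22.9, 59.3, 133.4] [566.4 240.9] [130.4  56.4] 86.8
lid 0.75 [186.8, 0.7, 149.9, 182.2] [570.6 237.5] [183.1 149.4] 86.7
receiver 0.61 [186.1, 0.0, 151.2, 182.1] [571.  238.3] [193.6 157.9] 86.7
[259  91]
179 16
```

View pics/w6c.png

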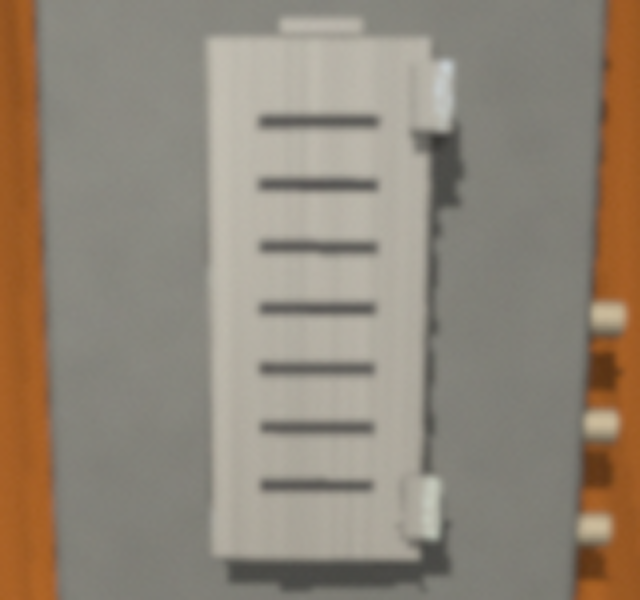

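```bash
python3 -c "
from bench import close_job
print(close_job())"
```

```text
the job is handed in; nothing more can be done
None
```

The lid is on the receiver rim, under both clips and up against the end stop by force feel and the last wrist picture, and it has been let go. The job was handed in after about 21 s. `close_job` gave no verdict, and the lid may sit up to about 1 mm short of the clips, inside the 2.5 mm limit.

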